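# Flip the stock tags to match the trays

## Robot

A 7-joint arm with a two-finger parallel gripper is mounted at the origin on a cart in front of the work surface, level with it; the furniture and walls round the work are solid. World frame = base frame: x ahead of the robot, y to its left, z up, the work surface at z = 0. Lengths are in m, angles in rad, forces in N, time in s.
With the tool pointing down it reaches from about 0.4 to 0.85 m from the base axis. Payload 10.4 kg.
Tool frame: the origin (TCP) lies midway between the tips of the shut fingers; the grasp point (between the pads) lies 19 mm behind it; y points along the fingers, z is the direction in which the jaws open and shut, and the axes are right-handed (so a half turn about y gives the same grasp; the last joint's range is limited). The gripper opens to 85 mm and grips with 20 to 120 N. Pads are 22 mm wide; open, the fingers measure 114 mm over their backs; the gripper's body (76 mm by 85 mm) begins 54 mm behind the grasp point. The pads swing forward as they close: fully open they stand 13 mm farther back than shut.
Start: joints at [-1.133, 0.332, -0.065, 1.46, 0.022, 1.35, -0.088], TCP at [0.278, 0.56, 0.231] pointing down, gripper open.
Joint ranges: [-2.6, 2.6], [-0.5, 2.12], [-1.47, 1.34], [0.16, 2.42], [-1.27, 4.41], [0.06, 2.06], [-2.6, 2.6]. Speed limits (rad/s): [2.22, 2.22, 2.79, 2.79, 3.14, 3.14, 3.14].

## Interface

Orientations are given as a 3x3 rotation matrix whose columns are the frame's x, y, z axes.
In Python, from station import manip, observe, vision gives the robot as it stands. Calls block until the motion is done:
- manip.move_pose(position, orientation): joint-space move of the TCP to a pose.
- manip.line_to(position, rate=0.15, rotation=None): straight line of the TCP; rotation=None keeps the orientation; rate is the mean speed in m/s.
- manip.movej(angles): joint-space move.
- manip.set_gripper(opening, grasp_force=None): finger opening in m; grasp_force is the grip in N (None keeps the last); returns when the fingers have stopped.
- manip.hold(seconds).
- manip.solve_ik(position, orientation): joint angles nearest the present ones, or None.
- observe(): the state.
- vision.grab_frame(name): name is "side" or "top"; returns a dict with "image" (384x512x3 uint8, blue, green, red), "range_z" (384x512 float32, m along the optical axis (not along the pixel's ray), 0 where there is no reading), "fovy" (degrees; the focal length in pixels is half the picture's height over the tangent of half this angle, whatever the lens; pixels are square), "cx", "cy" (the principal point, pixels), "dist_coeffs" ([k1, k2, p1, p2, k3] as OpenCV has them; the pictures are not rectified), "T" (4x4, takes a point from camera to world coordinates). Camera axes: x right, y down, z forward; pixel columns grow to the right and rows downward; lengths in m; the calibration is good to about 2 mm. A picture is of the moment at which its call begins.
A pose or a line that the arm cannot do raises manip.PlanningError and nothing moves.
- manip.sign_off(): hands the job in, once; it reports no verdict.
The state is a dict: "time_s": time; "joint_pos": joint angles; "dq": joint speeds; "effort": joint torques, N m; "ee_pos": TCP position; "tcp_rot": TCP orientation; "contact_force": force on the tool from outside, world axes, zero at the start; "wrist_torque": the same for the moment, N m; "opening": finger opening in m.
Only numpy, scipy, OpenCV 4.12 (cv2) and the standard library are available. Lean on these libraries where they do the work, as an engineer would, in place of code of your own. Each camera call takes 0.05 s, during which the arm holds its last target. There are 200 camera calls.

## Task

Set the four hinged stock tags on the board to match the trays behind them: where all three pockets of the tray hold a sensor cell, the tag must lie with its round disc facing up (leaning right), and where a pocket is empty, with its straight bar facing up (leaning left). Push over with a fingertip only those tags that are wrong; do not pinch the tags, and leave the sensor cells and the other things on the board where they are.

Things in the scene. Friction and masses are not known exactly. Their poses are not given: they have to be found in the camera images.
- board: Fixed grey plate 240 x 500 x 8 mm. Origin: centre of underside; x to its back edge, y left along the row, z up. Four stations at y = +187.5, +62.5, -62.5, -187.5 mm: tag hinge at x = -40, 30 mm above the bench; straight behind, at x = +65, a fixed grey tray 36 x 96 x 18 mm with three pockets 31 mm apart along y, the middle one at its centre. Which trays are full varies.
- tag_1 (a joint): Tag of station 1 (1 leftmost, 4 rightmost), a white plate 40 (board x) x 50 x 6 mm, hinged at its lower edge. rad: 0 upright, + leans right (board -y), disc up; - leans left, bar up. All tags alike: Its own weight (0.05 kg) holds it on a stop at +0.70 or -0.70; pushed past upright it falls to the other stop. Hinge nearly free.
- disc_face_1: Half of tag 1 with the dark round disc, 28 mm across; faces board +y when upright. Origin at the hinge centre (middle of the tag's width), x along the hinge, z to the free edge; turns with the tag.
- bar_face_1: Half of tag 1 with the dark straight bar, 8 x 36 mm; faces board -y when upright. Origin and axes as its disc face.
- tag_2 (a joint): Tag of station 2 (1 leftmost, 4 rightmost), a white plate 40 (board x) x 50 x 6 mm, hinged at its lower edge. rad: 0 upright, + leans right (board -y), disc up; - leans left, bar up. All tags alike: At rest the free edge is 38 mm above the hinge and 34 mm to its side; upright 50 mm above. Aluminium ears rise 11 mm above the hinge.
- disc_face_2: Half of tag 2 with the dark round disc, 28 mm across; faces board +y when upright. Origin at the hinge centre (middle of the tag's width), x along the hinge, z to the free edge; turns with the tag.
- bar_face_2: Half of tag 2 with the dark straight bar, 8 x 36 mm; faces board -y when upright. Origin and axes as its disc face.
- tag_3 (a joint): Tag of station 3 (1 leftmost, 4 rightmost), a white plate 40 (board x) x 50 x 6 mm, hinged at its lower edge. rad: 0 upright, + leans right (board -y), disc up; - leans left, bar up. All tags alike: To flip: set a shut fingertip beside the free edge, on the side it leans to, 15 mm below the edge, then push along board y past upright, rising 10 mm.
- disc_face_3: Half of tag 3 with the dark round disc, 28 mm across; faces board +y when upright. Origin at the hinge centre (middle of the tag's width), x along the hinge, z to the free edge; turns with the tag.
- bar_face_3: Half of tag 3 with the dark straight bar, 8 x 36 mm; faces board -y when upright. Origin and axes as its disc face.
- tag_4 (a joint): Tag of station 4 (1 leftmost, 4 rightmost), a white plate 40 (board x) x 50 x 6 mm, hinged at its lower edge. rad: 0 upright, + leans right (board -y), disc up; - leans left, bar up. All tags alike: Neighbouring tags leaning to each other leave 56 mm between their edges. Behind them nothing on the board is higher than 40 mm.
- disc_face_4: Half of tag 4 with the dark round disc, 28 mm across; faces board +y when upright. Origin at the hinge centre (middle of the tag's width), x along the hinge, z to the free edge; turns with the tag.
- bar_face_4: Half of tag 4 with the dark straight bar, 8 x 36 mm; faces board -y when upright. Origin and axes as its disc face.
- cell_0: Loose grey sensor cell, 20 mm hexagonal, 27 mm high, standing in a tray pocket, top 38 mm above the bench. Origin: centre of its underside. Not to be moved.
- cell_1: Loose grey sensor cell, 20 mm hexagonal, 27 mm high, standing in a tray pocket, top 38 mm above the bench. Origin: centre of its underside. Not to be moved.
- cell_2: Loose grey sensor cell, 20 mm hexagonal, 27 mm high, standing in a tray pocket, top 38 mm above the bench. Origin: centre of its underside. Not to be moved.
- cell_3: Loose grey sensor cell, 20 mm hexagonal, 27 mm high, standing in a tray pocket, top 38 mm above the bench. Origin: centre of its underside. Not to be moved.
- cell_4: Loose grey sensor cell, 20 mm hexagonal, 27 mm high, standing in a tray pocket, top 38 mm above the bench. Origin: centre of its underside. Not to be moved.
- cell_5: Loose grey sensor cell, 20 mm hexagonal, 27 mm high, standing in a tray pocket, top 38 mm above the bench. Origin: centre of its underside. Not to be moved.
- cell_6: Loose grey sensor cell, 20 mm hexagonal, 27 mm high, standing in a tray pocket, top 38 mm above the bench. Origin: centre of its underside. Not to be moved.
- cell_7: Loose grey sensor cell, 20 mm hexagonal, 27 mm high, standing in a tray pocket, top 38 mm above the bench. Origin: centre of its underside. Not to be moved.
- cell_8: Loose grey sensor cell, 20 mm hexagonal, 27 mm high, standing in a tray pocket, top 38 mm above the bench. Origin: centre of its underside. Not to be moved.
- ring_gauge: Loose steel ring, 40 mm across, 14 mm high, lying on the front strip of the board. Not to be moved.
- test_plug: Loose black plug, 55 x 19 x 19 mm, lying on the front strip of the board. Not to be moved.

How it is judged:
At the end, for the whole second after the job is handed in: Every tag whose tray holds three cells rests with its disc up (joint above 0.6 rad), every other tag with its bar up (joint below -0.6 rad), and the nine sensor cells, the ring and the plug are within 15 mm of where they stood ((((horizontal distance between disc_face_1 and cell_1 below 0.135 m or horizontal distance between disc_face_1 and cell_4 below 0.135 m) and value of joint tag_1 above 0.6 rad) or (not (horizontal distance between disc_face_1 and cell_1 below 0.135 m or horizontal distance between disc_face_1 and cell_4 below 0.135 m) and value of joint tag_1 below -0.6 rad)) and (((horizontal distance between disc_face_2 and cell_1 below 0.135 m or horizontal distance between disc_face_2 and cell_4 below 0.135 m) and value of joint tag_2 above 0.6 rad) or (not (horizontal distance between disc_face_2 and cell_1 below 0.135 m or horizontal distance between disc_face_2 and cell_4 below 0.135 m) and value of joint tag_2 below -0.6 rad)) and (((horizontal distance between disc_face_3 and cell_1 below 0.135 m or horizontal distance between disc_face_3 and cell_4 below 0.135 m) and value of joint tag_3 above 0.6 rad) or (not (horizontal distance between disc_face_3 and cell_1 below 0.135 m or horizontal distance between disc_face_3 and cell_4 below 0.135 m) and value of joint tag_3 below -0.6 rad)) and (((horizontal distance between disc_face_4 and cell_1 below 0.135 m or horizontal distance between disc_face_4 and cell_4 below 0.135 m) and value of joint tag_4 above 0.6 rad) or (not (horizontal distance between disc_face_4 and cell_1 below 0.135 m or horizontal distance between disc_face_4 and cell_4 below 0.135 m) and value of joint tag_4 below -0.6 rad)) and distance of each of cell_0, cell_1, cell_2, cell_3, cell_4, cell_5, cell_6, cell_7, cell_8, ring_gauge, test_plug from where it was at the start of the episode below 0.015 m); the robot touches nothing.
It fails at once if a tag is pinched: fingers press on both of its faces at once (over 1.5 N each) (contact force between each of disc_face_1, bar_face_1 and the fingers above 1.5 N or contact force between each of disc_face_2, bar_face_2 and the fingers above 1.5 N or contact force between each of disc_face_3, bar_face_3 and the fingers above 1.5 N or contact force between each of disc_face_4, bar_face_4 and the fingers above 1.5 N).
It fails at once if a sensor cell, the ring or the plug is lifted or shoved more than 15 mm (distance of any of cell_0, cell_1, cell_2, cell_3, cell_4, cell_5, cell_6, cell_7, cell_8, ring_gauge, test_plug from where it was at the start of the episode above 0.015 m).
It fails at once if a tag that was right from the start is raised by more than about 15 to 25 degrees (((horizontal distance between disc_face_1 and cell_1 below 0.135 m or horizontal distance between disc_face_1 and cell_4 below 0.135 m) and value of joint tag_1 below 0.3 rad) or (not (horizontal distance between disc_face_2 and cell_1 below 0.135 m or horizontal distance between disc_face_2 and cell_4 below 0.135 m) and value of joint tag_2 above -0.3 rad) or ((horizontal distance between disc_face_3 and cell_1 below 0.135 m or horizontal distance between disc_face_3 and cell_4 below 0.135 m) and value of joint tag_3 below 0.3 rad) or (not (horizontal distance between disc_face_4 and cell_1 below 0.135 m or horizontal distance between disc_face_4 and cell_4 below 0.135 m) and value of joint tag_4 above -0.3 rad)).
It also fails if it takes over 38 s, if anything falls off the work surface, if the arm or the gripper's body presses on something with over 40 N, if the wrist force passes 120 N, or if a joint passes its speed limit or range.

## Working session

There is one attempt and no reset: what is moved stays moved. The work goes in short steps, each a Python script; the robot and the scene stay as the last script left them, time stands still between calls to the robot, and variables do not carry over. Pictures are saved under pics/ and viewed, about 8 in all and at most 12, crops included, and the job is handed in when it is done.

```bash
mkdir -p pics; ls; python3 - <<'E'
from station import manip, observe, vision
import cv2,numpy as np,pickle
F={}
for n in("top","side"):
    f=vision.grab_frame(n);F[n]=f
    cv2.imwrite(f"pics/{n}0.png",cv2.resize(f["image"],(800,600),interpolation=cv2.INTER_CUBIC))
    print(n,f["fovy"],f["cx"],f["cy"],f["dist_coeffs"],np.round(f["T"],3).tolist(),(f["range_z"]>0).mean())
pickle.dump(F,open("f0.pkl","wb"))
print(observe()["time_s"])
E
```

```text
pics
top 53.302011848999484 251.83149098122925 189.04546040578953 [-0.10864825  0.          0.          0.          0.        ] [[-0.013, -0.986, 0.166, 0.414], [-1.0, 0.017, 0.018, 0.003], [-0.021, -0.166, -0.986, 0.897], [0.0, 0.0, 0.0, 1.0]] 0.995880126953125
side 47.69826851450874 254.94814360435782 191.54568235590637 [-0.05064511  0.          0.          0.          0.        ] [[0.988, -0.096, 0.117, 0.45], [-0.151, -0.58, 0.801, -0.73], [-0.009, -0.809, -0.588, 0.601], [0.0, 0.0, 0.0, 1.0]] 0.9961293538411459
0.1
```

View pics/top0.png

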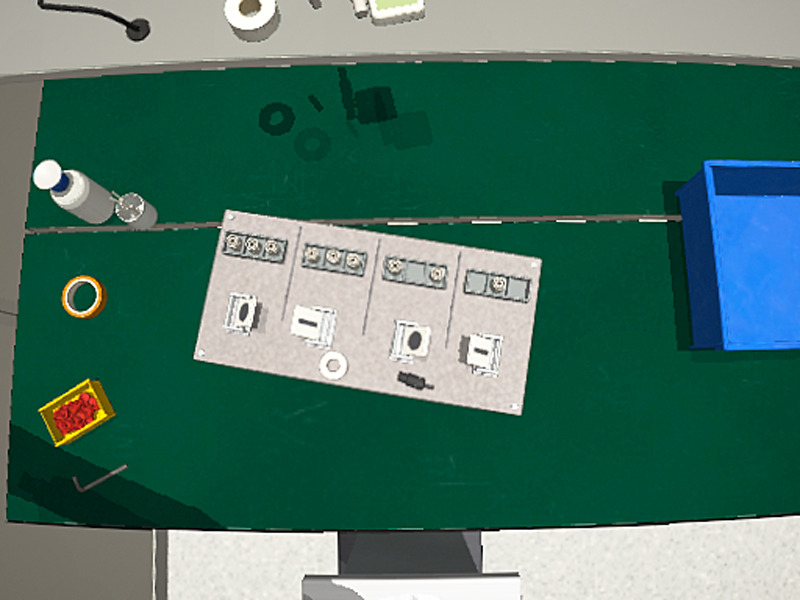

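View pics/side0.png

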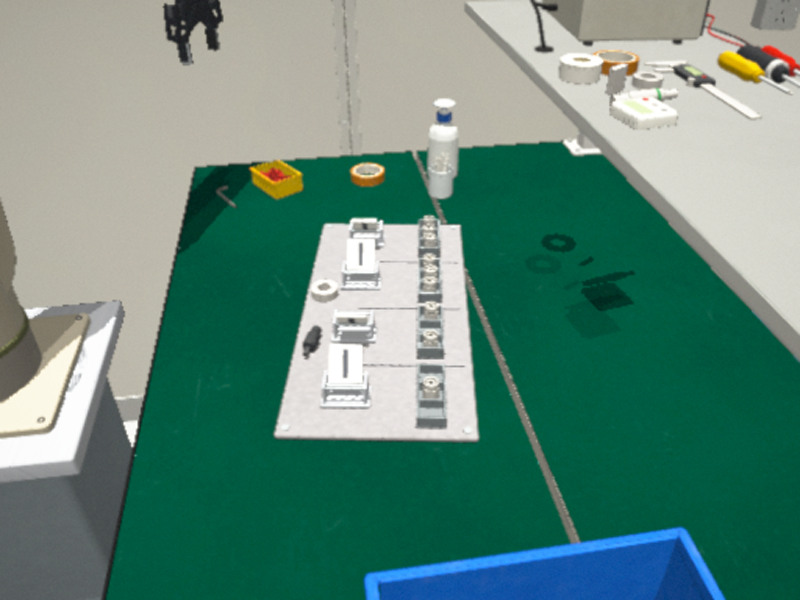

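Trays 1 and 2 are full, with cells at about (233–272, 245) and (312–354, 257). Tray 3 holds two cells (395, 437) and tray 4 holds one (497). Tag 1 (disc, 240,312) and tag 4 (bar, 483,352) are right. Tag 2 (bar, 311,325) and tag 3 (disc, 412,340) are wrong. Next I'll measure the board pose.

```bash
cat > h.py <<'E'
import cv2,numpy as np
def K(f):
    s=f["image"].shape[0]/2/np.tan(np.radians(f["fovy"])/2)
    return np.array([[s,0,f["cx"]],[0,s,f["cy"]],[0,0,1]])
def cast(f,px,z):
    p=cv2.undistortPoints(np.float64(px).reshape(-1,1,2),K(f),f["dist_coeffs"]).reshape(-1,2)
    d=np.c_[p,np.ones(len(p))]@f["T"][:3,:3].T; o=f["T"][:3,3]
    return o+d*((z-o[2])/d[:,2])[:,None]
def proj(f,P):
    M=np.linalg.inv(f["T"])
    return cv2.projectPoints(np.float64(P),cv2.Rodrigues(M[:3,:3])[0],M[:3,3],K(f),f["dist_coeffs"])[0].reshape(-1,2)
def board(f):
    b,g,r=[f["image"][...,i].astype(int) for i in range(3)]
    m=((g-r<20)&(r>90)).astype(np.uint8)
    m=cv2.morphologyEx(m,cv2.MORPH_OPEN,np.ones((5,5)))
    c0=proj(f,[[.58,0,.008]])[0]
    cs,_=cv2.findContours(m,cv2.RETR_EXTERNAL,cv2.CHAIN_APPROX_NONE)
    c=max((c for c in cs if cv2.pointPolygonTest(c,tuple(map(float,c0)),False)>0),key=cv2.contourArea)
    W=cast(f,c.reshape(-1,2),.008)
    (cx,cy),(w,h),a=cv2.minAreaRect(np.float32(W[:,:2]*1000))
    box=cv2.boxPoints(((cx,cy),(w,h),a))
    if w>h: a+=90     # make 'a' the direction of the short side
    a=(a+90)%180-90
    return np.array([cx,cy])/1000,np.radians(a),(w,h),box
E
cat > m.py <<'E'
import pickle;from h import *
F=pickle.load(open("f0.pkl","rb"))
for n in F: print(n,*board(F[n])[:3])
c,a,_,_=board(F["top"]);R=np.array([[np.cos(a),-np.sin(a)],[np.sin(a),np.cos(a)]])
np.savez("board.npz",c=c,R=R)
for n in F:
    im=F[n]["image"].copy();P=[]
    im=cv2.resize(im,(0,0),fx=3,fy=3,interpolation=cv2.INTER_CUBIC)
    for i,(y,s) in enumerate(zip((.1875,.0625,-.0625,-.1875),(-1,1,-1,1))):
        for x,dy,z in((-.06,s*.034,.068),(-.02,s*.034,.068),(.065,-.048,.026),(.065,.048,.026)): P.append([*(c+R@[x,y+dy]),z])
    for x in(-.12,.12):
        for y in(-.25,.25): P.append([*(c+R@[x,y]),.008])
    for p in proj(F[n],P): cv2.circle(im,tuple(int(v*3+1) for v in p),3,(0,0,255),-1)
    u=proj(F[n],[[*c,.03]])[0]*3; x,y=int(u[0])-380,int(u[1])-290
    cv2.imwrite(f"pics/{n}1.png",im[max(y,0):y+580,max(x,0):x+760])
E
python3 m.py
```

```text
top [0.5476803  0.05834746] -0.18081399063038484 (499.111083984375, 246.72401428222656)
side [0.55015564 0.06983908] -0.18162026265040632 (532.2772216796875, 246.8394317626953)
```

View pics/top1.png

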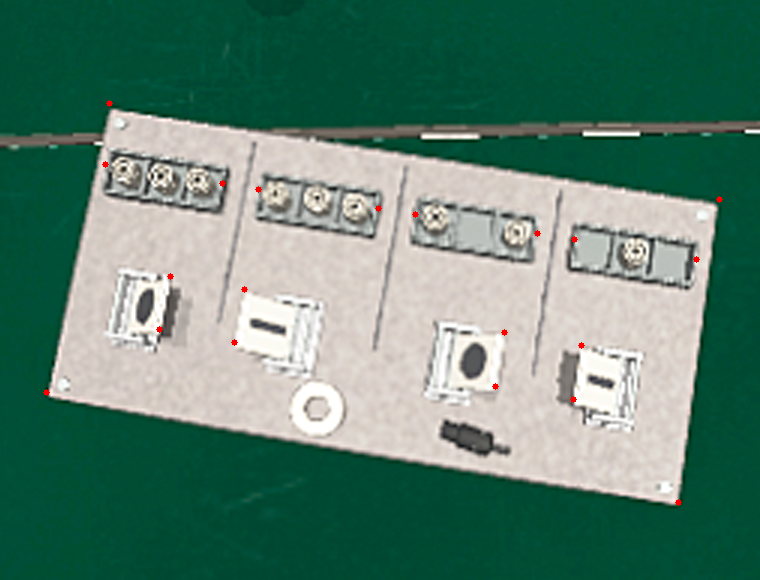

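View pics/side1.png

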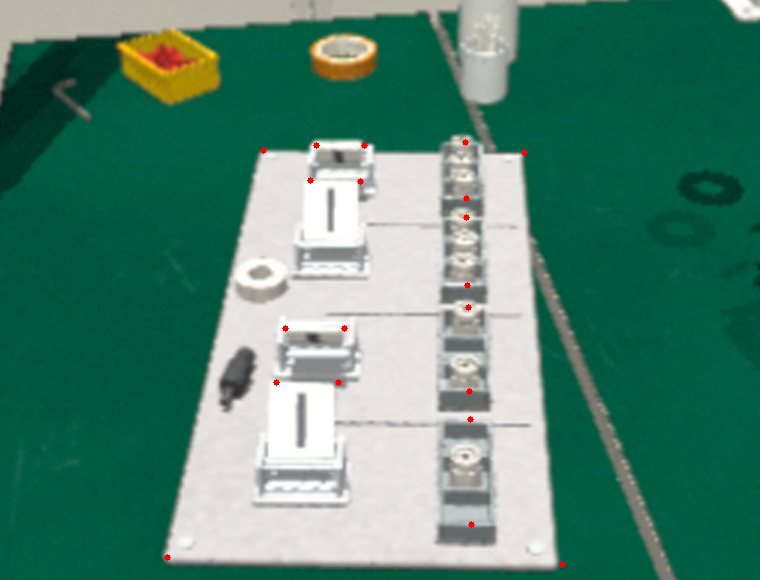

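The board pose is about right. In the top view the seam stretched the fit about 3 mm toward the back, so I'll shift it. Next I'll shut the gripper and hover over the gap between tags 1 and 2.

```bash
cat >> h.py <<'E'
B=np.load("board.npz"); bR=B["R"]; bc=B["c"]-bR@[.003,0]
def W(x,y,z): return np.array([*(bc+bR@[x,y]),z])
def orient(s):
    z=np.array([*(s*bR[:,0]),0]); y=np.array([0,0,-1.]); return np.c_[np.cross(y,z),y,z]
E
python3 - <<'E'
from station import manip, observe, vision
from h import *
o=observe();print(np.round(o["tcp_rot"],2).tolist())
q0=np.array(o["joint_pos"])
best=None
for s in(1,-1):
    q=manip.solve_ik(W(-.04,.125,.14),orient(s))
    q2=manip.solve_ik(W(-.04,-.125,.14),orient(s))
    print(s,None if q is None else np.round(q,2),None if q2 is None else np.round(q2,2))
    if q is not None and q2 is not None and (best is None or np.abs(q-q0).max()<best[0]): best=(np.abs(q-q0).max(),s)
s=best[1];np.save("s.npy",s)
manip.set_gripper(0.0,20)
manip.line_to(np.array(o["ee_pos"])+[0,0,.06],rate=.2)
manip.move_pose(W(-.04,.125,.2),orient(s))
manip.line_to(W(-.04,.125,.1),rate=.15)
o=observe();print(o["time_s"],o["ee_pos"],W(-.04,.125,.1),o["opening"],o["contact_force"])
f=vision.grab_frame("side");g=vision.grab_frame("top")
def crop(f):
    u=proj(f,[W(-.04,.1,.08)])[0];x,y=int(u[0])-66,int(u[1])-80
    return cv2.resize(f["image"][y:y+150,x:x+133],(400,450),interpolation=cv2.INTER_CUBIC)
cv2.imwrite("pics/hover.png",np.hstack([crop(f),crop(g)]))
E
```

```text
[[0.9, -0.0, 0.44], [-0.44, -0.0, 0.9], [-0.0, -1.0, -0.0]]
1 [-0.74  0.27  0.36  1.77 -0.1   1.13 -0.52] [-0.57  0.1   0.63  1.96 -0.07  1.1  -0.09]
-1 [-0.46  0.26  0.03  1.75 -0.01  1.13  2.54] None
3.8 [0.52838195 0.18941278 0.10084322] [0.52786009 0.18904237 0.1       ] 8.04683797651444e-05 [ 1.50037484 -0.06098862  0.34149305]
```

View pics/hover.png

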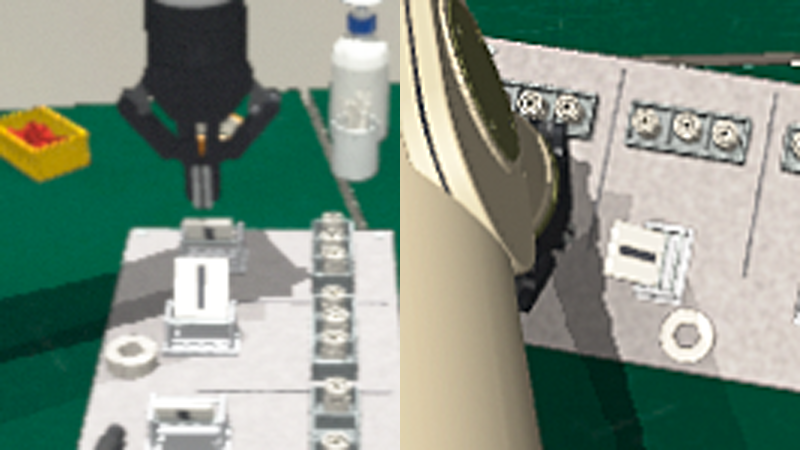

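The shut fingertip is centred on the tag row at about (202,195) in the side view, between tags 1 and 2, and the linkage spreads along board x. Now I'll push tag 2.

```bash
cat > push.py <<'E'
import sys
from station import manip, observe, vision
from h import *
y0,y1,y2=map(float,sys.argv[1:4]); name=sys.argv[4]
def rep(t): o=observe();print(t,round(o["time_s"],2),np.round(o["ee_pos"],4),np.round(o["contact_force"],1))
if np.linalg.norm(np.array(observe()["ee_pos"])[:2]-W(-.04,y0,0)[:2])>.01:
    manip.line_to(W(-.04,y0,.14),rate=.15,rotation=orient(1)); manip.line_to(W(-.04,y0,.1),rate=.15); rep("above")
manip.line_to(W(-.04,y0,.053),rate=.08); rep("down")
manip.line_to(W(-.04,y1,.058),rate=.06); rep("mid")
manip.line_to(W(-.04,y2,.063),rate=.06); rep("end")
manip.line_to(W(-.04,y2,.14),rate=.12); rep("up")
f=vision.grab_frame("side")
u=proj(f,[W(-.02,0,.03)])[0];x,y=int(u[0])-100,int(u[1])-100
cv2.imwrite(f"pics/{name}.png",cv2.resize(f["image"][y:y+200,x:x+200],(600,600),interpolation=cv2.INTER_CUBIC))
E
python3 push.py .125 .085 .052 p2
```

```text
down 4.63 [0.528  0.189  0.0531] [ 0.2 -0.5  0.8]
mid 5.46 [0.5207 0.15   0.058 ] [0.3 0.1 0.2]
end 6.17 [0.5148 0.1174 0.0631] [ 1.1 -0.2  0.1]
up 6.96 [0.5143 0.1172 0.1393] [-0.2  0.5 -0.6]
```

View pics/p2.png

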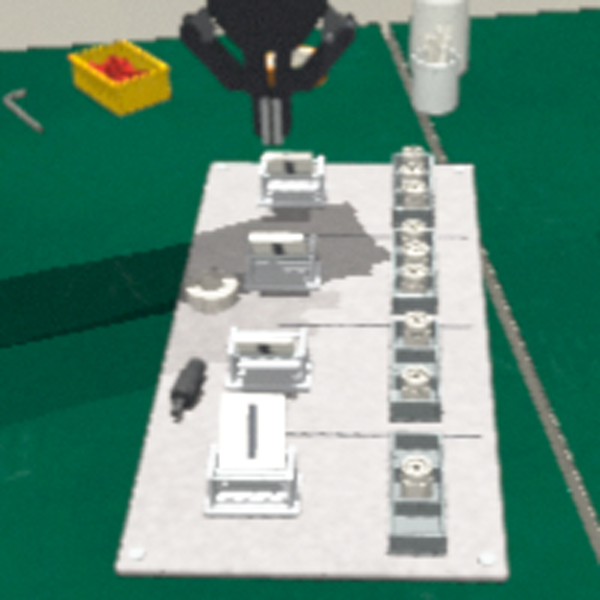

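Tag 2, at (283,255), now leans right like tag 1, and the other things look unmoved. Next is tag 3, pushed from the gap between tags 3 and 4.

```bash
python3 push.py -.125 -.085 -.052 p3 && python3 - <<'E'
from station import manip, observe, vision
import pickle
from h import *
p=np.array(observe()["ee_pos"]); manip.line_to(p+[0,0,.1],rate=.2)
try: manip.movej([-1.133,.332,-.065,1.46,.022,1.35,-.088])
except manip.PlanningError as e: print(e)
F=pickle.load(open("f0.pkl","rb")); out=[]
for n in("side","top"):
    f=vision.grab_frame(n); u=proj(f,[W(-.02,0,.03)])[0];x,y=int(u[0])-(66 if n=="side" else 120),int(u[1])-75
    w=133 if n=="side" else 240
    a=f["image"][y:y+150,x:x+w]; d=cv2.absdiff(f["image"],F[n]["image"])[y:y+150,x:x+w]
    out.append(cv2.resize(np.hstack([a,d]),(798,int(798*150/2/w))))
cv2.imwrite("pics/final.png",np.vstack(out)[:700]); print(np.vstack(out).shape,observe()["time_s"])
im=np.vstack(out); cv2.imwrite("pics/final.png",cv2.resize(im,(0,0),fx=min(1,600/len(im)),fy=min(1,600/len(im))))
E
```

```text
above 8.76 [ 0.4828 -0.0566  0.1001] [ 0.3  0.  -0.4]
down 9.49 [ 0.4832 -0.057   0.0533] [-0.  -0.4  0.9]
mid 10.32 [ 0.49   -0.0178  0.0579] [-0.2 -0.7  0.4]
end 11.03 [0.496  0.0148 0.0629] [ 0.4 -0.7 -0.7]
up 11.82 [0.4956 0.0148 0.1393] [-0.3 -0.2  0.4]
(699, 798, 3) 14.7167
```

View pics/final.png

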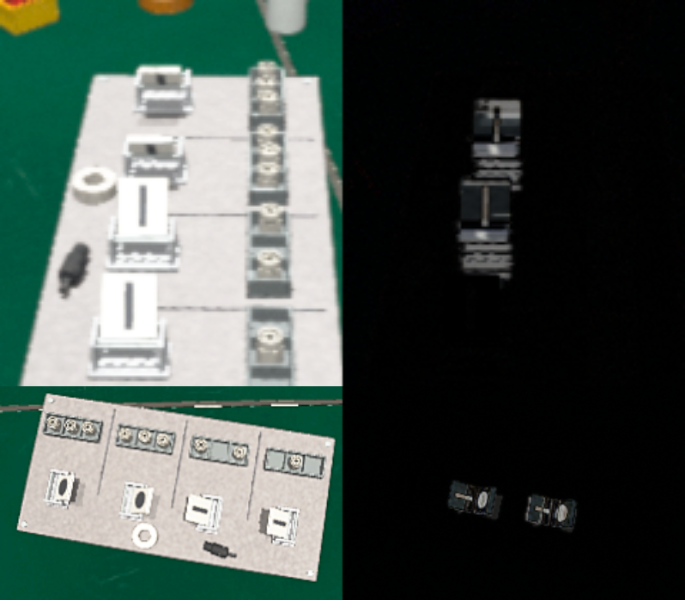

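The top view (lower left) shows discs up on tags 1 and 2 at (65,487) and (138,499), and bars up on tags 3 and 4 at (203,511) and (280,523). The difference images show change only at tags 2 and 3.

```bash
python3 -c "
from station import manip
manip.sign_off()"
```

```text
the job is handed in; nothing more can be done
```

I flipped the two wrong tags and handed the job in. Trays 1 and 2 were full and trays 3 and 4 had empty pockets, so I pushed tag 2 right (disc up) and tag 3 left (bar up) with a shut fingertip. Tags 1 and 4 were already right and I left them alone.

**Last checks:** Both views show disc, disc, bar, bar for tags 1 to 4. Compared with the start, only tags 2 and 3 changed in the pictures, so the cells, ring and plug stayed put. The wrist force read about 1 N at every check during the pushes. The arm was back at its start pose, clear of everything, at 14.7 s of the 38 s allowed.

**One check disagreed:** Both camera fits of the board came out oversized, at 499 x 247 mm (top) and 532 x 247 mm (side) against the true 500 x 240 mm. In the top view this was the bench seam merging with the board edge. I used the top fit shifted 3 mm toward the front, and a hover picture showed the fingertip centred on the tag row before the first push.

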